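# Hold a soaking tablet over the basin with tongs

## Task

A soak is about to be run in the grey basin: pick up the tongs by their black handles, take the round soaking tablet off the metal tray with the tips of the tongs, and hold it over the middle of the basin, clear above the rim but no more than about 10 cm above it, ready to be dropped once the water runs. The tablet is caustic, so never touch it with the gripper itself, and leave the two oblong blocks and the other things on the counter where they are. Finish while holding: the program ends with the tablet still gripped in the squeezed tongs, with nothing else carrying it or them.

Things in the scene. Friction and masses are not known exactly. Their poses are not given: they have to be found in the camera images.
- tongs: steel spring tongs, 265 mm long, 122 g, 30 mm tall, lying on their side: the arms close level with the counter. Origin: the grip point, on the centre line between the two black handle pads, at the underside; x to the tips, y to the left arm, z up. Pivot at x = -105 mm; scoops centred at x = 125 mm, from 105 to 145 mm. Centre of mass within 5 mm of the origin (in x, y)
- tongs_left: left (+y) arm, origin on the pivot, axes as the tongs' when relaxed; turns about z by 0 (open) to -0.19 rad, -0.12 rad when it holds the tablet. Black pad on its outside: 75 mm long (x -37 to 37 mm of the tongs), 28 mm tall (1 to 29 mm up). A spring holds the arms open, 62 mm over the outsides of the pads at the grip point, about 90 mm between the tips
- tongs_right: right (-y) arm, mirror image of the left and moving with it, 0 to +0.19 rad. Squeezed to 50 mm over the pads (4 to 5 N a side, enough to carry the tongs) the tips still gape about 60 mm; at 37 mm (6 to 7 N a side to beat the spring, more to grip) the scoops close on the tablet; empty, they close to 22 mm over the pads
- left_tip (a point): inside of the left scoop at its deepest, 15 mm above the tongs' underside. Each scoop is a shallow V of two upright faces, 30 mm tall, that cups a disc and centres it
- right_tip (a point): the same point of the right scoop
- tablet: the soaking tablet: a pale round disc, 46 mm across, 26 mm tall, about 60 g, lying flat on the tray. Origin: centre of its underside, z up
- block_a: oblong pale detergent block 36 x 50 x 20 mm, on the far side of the tray; to be left alone. Origin: centre of its underside
- block_b: a second such block, on the far side of the tray; to be left alone
- tray: shallow metal tray 250 (x) x 210 (y) mm, fixed; floor 3 mm and rim 8 mm above the counter (10.5 mm over the rolled edge), so the tongs must be about 11 mm or more above the counter to reach in across the rim. Origin: centre of its underside, on the counter. It stands to the robot's left or right
- basin: grey plastic soak basin, open on top, fixed; 320 (x) x 260 (y) mm outside, rim 100 mm above the counter (102 mm over the rolled edge), walls 4 mm. Origin: centre of its underside, on the counter. It stands on the side where the tray is not
- measure: clear measuring cup 72 mm across, 75 mm tall, bystander beyond the tongs; origin centre of its underside
- jar: amber glass jar 76 mm across, 85 mm tall, bystander beyond the tongs; origin centre of its underside
- brush: wooden scrubbing brush 150 x 52 x 40 mm, bystander beyond the tongs; origin centre of its underside
- sprayer: white spray bottle 72 mm across, 204 mm tall, bystander at the far side; origin centre of its underside

How it is judged:
On the way, in this order (a step that is already met when the one before it is completed fails the run):
1. the tongs are picked up, a finger on each arm (contact force between the fingers and tongs_left above 0.5 N and contact force between the fingers and tongs_right above 0.5 N and height (world z) of tongs above 0.03 m), for 0.2 s.
2. the tablet is lifted off the tray between the two arms of the tongs (contact force between each of tongs_left, tongs_right and tablet above 0.5 N and height (world z) of tablet above 0.03 m), for 0.2 s.
At the end, for the whole second after the job is handed in: the tablet hangs still (under 3 cm/s) between the arms of the squeezed tongs, held in the fingers; it is over the basin, within 80 mm along and 70 mm across of its centre, underside above the rim and at most 14 cm above it; only the tongs touch it, and nothing rests on the basin (contact force between each of tongs_left, tongs_right and tablet above 0.5 N and contact force between the fingers and tongs_left above 1 N and contact force between the fingers and tongs_right above 1 N and contact force between each of the arm, the fingers, basin and tablet below 0.1 N and contact force between basin and tongs below 0.1 N and x of tablet in the frame of basin between -0.08 and 0.08 m and y of tablet in the frame of basin between -0.07 and 0.07 m and height (world z) of tablet between 0.105 and 0.24 m and linear speed of tablet below 0.03 m/s); the arm keeps its last pose, push and grip.
It fails at once if the gripper or the arm touches the tablet (contact force between any of the fingers, the arm and tablet above 0.5 N).
It fails at once if an oblong block is moved by more than 25 mm (distance of any of block_a, block_b from where it was at the start of the episode above 0.025 m).
It fails at once if another thing on the counter is moved by more than 30 mm (distance of any of measure, jar, brush, sprayer from where it was at the start of the episode above 0.03 m).
It also fails if it takes over 40 s, if anything falls off the work surface, if the arm or the gripper's body presses on something with over 40 N, if the wrist force passes 120 N, or if a joint passes its speed limit or range.

## Robot

A 7-joint arm with a two-finger parallel gripper is mounted at the origin on the work surface. World frame = base frame: x ahead of the robot, y to its left, z up, the work surface at z = 0. Lengths are in m, angles in rad, forces in N, time in s.
With the tool pointing down it reaches from about 0.425 to 0.825 m from the base axis. Payload 3.6 kg.
Tool frame: the origin (TCP) lies at the very end of the fingers, on their centre line; the grasp point (between the pads) lies 19 mm behind it; z points along the fingers, y is the line along which they close (so a half turn about z gives the same grasp; the last joint's range is limited). The gripper opens to 85 mm and grips with 20 to 120 N. Pads are 22 mm wide; open, the fingers measure 114 mm over their backs; the gripper's body (76 mm by 85 mm) begins 54 mm behind the grasp point. The pads swing forward as they close: fully open they stand 13 mm farther back than shut.
Start: joints at [1.083, 0.615, -0.013, 1.423, 0.008, 1.103, -0.04], TCP at [0.29, -0.582, 0.231] pointing down, gripper open.
Joint ranges: [-3.12, 3.12], [-0.3, 2.06], [-1.34, 1.32], [0.26, 2.42], [-1.36, 4.5], [0.01, 1.98], [-2.84, 2.84]. Speed limits (rad/s): [2.79, 2.79, 3.14, 3.14, 3.14, 3.14, 3.14].

## Interface

Orientations are given as [roll, pitch, yaw] about the fixed x, y, z axes, in that order (R = Rz(yaw) Ry(pitch) Rx(roll)).
In Python, from cell import r gives the robot as it stands. Calls block until the motion is done:
- r.reach(position, orientation): joint-space move of the TCP to a pose.
- r.servo_line(position, feed=0.15, attitude=None): straight line of the TCP; attitude=None keeps the orientation; feed is the mean speed in m/s.
- r.move_j(angles): joint-space move.
- r.grip(opening): opening from 0.0 (shut) to 1.0 (fully open); the grip force is fixed at half the most; returns when the fingers have stopped.
- r.sleep(seconds).
- r.solve_ik(position, orientation): joint angles nearest the present ones, or None.
- r.read_camera(name): name is "side" or "top" or "wrist"; returns the picture (384x512x3 uint8, red, green, blue); there is no depth.
- r.get_calibration(name): a dict with "fx", "fy", "cx", "cy" (pixels), "distortion" ([k1, k2, p1, p2, k3] as OpenCV has them; the pictures are not rectified), "view" (4x4, takes a point from world to camera coordinates). Camera axes: x right, y up, looking along -z (the intrinsics and any distortion apply to the point x, -y, -z); pixel columns grow to the right and rows downward; lengths in m; the calibration is good to about 2 mm. A picture is of the moment at which its call begins: read the wrist's pose just before it. get_calibration takes no time and is no camera call; for the wrist camera it gives the pose at the moment of the call.
A pose or a line that the arm cannot do raises r.MotionError and nothing moves.
- r.finish_job(): hands the job in; it is judged then, once.
Trained networks look in the newest picture that a camera, given by its name, has taken for a name from the list of things; names that differ only in an ending like _2 or _b are one class to them, and where a whole thing is asked for, a point or a joint stands for the part that bears it (a point fixed in the world has none). Each returns a list of dicts, best first, with "p" (0 to 1); they miss things now and then, are a little off and sometimes report something else, mostly with a low value. They report only what shows in the picture. A call takes as long as a camera call.
- r.masks_of(camera, name): "region" (384x512 bool, what is visible of it) and "at" ([column, row] in pixels, amid what is visible of it).
Readings, each from a call of its own:
- r.read_time_s(): time.
- r.read_q(): joint angles.
- r.read_qd(): joint speeds.
- r.read_tau(): joint torques, N m.
- r.read_ee_pos(): TCP position.
- r.read_ee_rot(): TCP orientation.
- r.read_ft_force(): force on the tool from outside, world axes, zero at the start.
- r.read_wrist_torque(): the same for the moment, N m.
- r.read_gripper_width(): opening from 0.0 (shut) to 1.0 (fully open).
- r.read_grip_force(): force on a finger pad.
Only numpy, scipy, OpenCV 4.12 (cv2) and the standard library are available. Lean on these libraries where they do the work, as an engineer would, in place of code of your own. Each camera call takes 0.05 s, during which the arm holds its last target. There are 200 camera calls.

## Working session

There is one attempt and no reset: what is moved stays moved. The work goes in short steps, each a Python script; the robot and the scene stay as the last script left them, time stands still between calls to the robot, and variables do not carry over. Pictures are saved under pics/ and viewed, at most 10 in all, crops included, and the job is handed in when it is done.

```bash
ls; mkdir -p pics; python3 - <<'E'
from cell import r
import cv2,numpy as np
for c in("top","side"):
    im=r.read_camera(c); cv2.imwrite(f"pics/{c}0.png",im[...,::-1])
    k=r.get_calibration(c); print(c,k["fx"],k["cx"],k["cy"],k["distortion"],np.round(np.linalg.inv(k["view"]),3).tolist())
    for n in("tongs","tongs_left","tongs_right","tablet","tray","basin","left_tip","block_a"):
        print(n,[(round(d["p"],2),np.round(d["at"]).tolist(),int(d["region"].sum())) for d in r.masks_of(c,n)][:4])
print(r.read_ee_pos(),r.read_ee_rot(),r.read_time_s())
E
```

```text
cell.py
pics
top 421.3890771970167 250.34168990405988 190.1899763152385 [-0.06138484  0.          0.          0.          0.        ] [[0.009, 0.997, -0.082, 0.486], [-1.0, 0.011, 0.021, 0.004], [0.022, 0.082, 0.996, 1.037], [0.0, 0.0, 0.0, 1.0]]
tongs [(0.66, [229.0, 217.0], 453)]
tongs_left [(0.59, [225.0, 202.0], 130)]
tongs_right [(0.72, [251.0, 197.0], 247), (0.24, [224.0, 210.0], 491)]
tablet [(0.69, [120.0, 204.0], 355)]
tray [(0.58, [105.0, 196.0], 8194)]
basin [(0.7, [242.0, 215.0], 289), (0.63, [389.0, 201.0], 17617)]
left_tip [(0.78, [225.0, 197.0], 250)]
block_a [(0.77, [125.0, 155.0], 332)]
side 450.5074741020691 252.04366429369887 190.19158831979988 [-0.16242297  0.          0.          0.          0.        ] [[-0.976, 0.175, -0.134, 0.374], [-0.22, -0.762, 0.609, 0.87], [0.004, 0.623, 0.782, 1.152], [0.0, 0.0, 0.0, 1.0]]
tongs [(0.63, [259.0, 201.0], 885)]
tongs_left [(0.88, [256.0, 205.0], 465)]
tongs_right [(0.81, [259.0, 190.0], 413)]
tablet [(0.83, [236.0, 277.0], 273)]
tray [(0.79, [230.0, 294.0], 5780)]
basin [(0.71, [276.0, 118.0], 6442)]
left_tip [(0.84, [253.0, 202.0], 432)]
block_a [(0.65, [194.0, 309.0], 226), (0.58, [197.0, 265.0], 218), (0.33, [275.0, 117.0], 6529)]
[ 0.28963913 -0.58187987  0.23134034] [ 3.14158748e+00 -7.19025087e-05  4.61817344e-01] 0.9
```

View pics/top0.png

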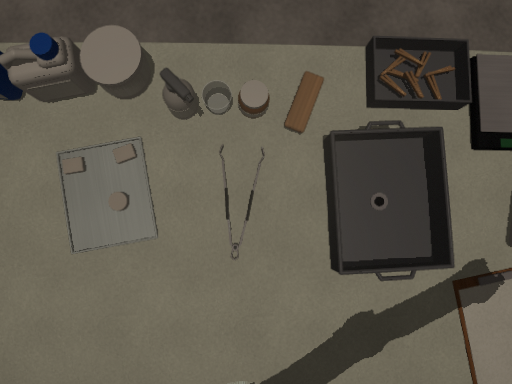

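View pics/side0.png

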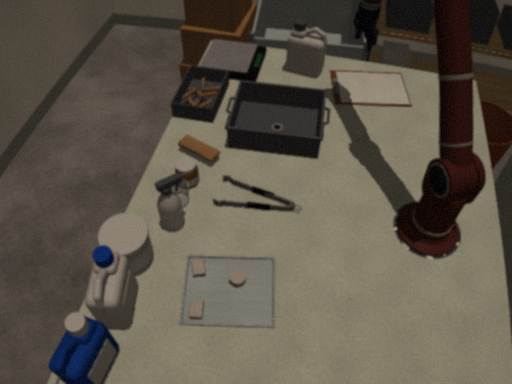

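The top picture shows the tongs with tips up at (221,149) and (263,151), the ring at (235,253) and the pads near (227,203) and (250,205). The tablet is at (119,201) on the tray, the blocks are at (73,164) and (124,153), and the basin centre is near (390,200). The side view agrees: tray on the robot's left, basin on its right.

```bash
cat > h.py <<'E'
from cell import r
import cv2,numpy as np
PI=np.pi
def K(k): return np.array([[k["fx"],0,k["cx"]],[0,k["fy"],k["cy"]],[0,0,1]]),np.array(k["distortion"])
def px2w(k,uv,z):
    A,d=K(k); n=cv2.undistortPoints(np.float64(uv).reshape(-1,1,2),A,d)[:,0]
    T=np.linalg.inv(k["view"]); ray=np.c_[n[:,0],-n[:,1],-np.ones(len(n))]@T[:3,:3].T; o=T[:3,3]
    return o+ray*((z-o[2])/ray[:,2])[:,None]
def w2px(k,P):
    A,d=K(k); P=np.atleast_2d(P); c=P@k["view"][:3,:3].T+k["view"][:3,3]
    return cv2.projectPoints((c*[1,-1,-1]).reshape(-1,1,3),np.zeros(3),np.zeros(3),A,d)[0][:,0]
def best(cam,n,i=0):
    m=r.masks_of(cam,n); return m[i] if len(m)>i else None
E
python3 - <<'E'
from h import *
k=r.get_calibration("top")
P=lambda uv,z:print(uv,z,np.round(px2w(k,uv,z),4).tolist())
P([(221,149),(263,151),(235,253)],.028)
P([(227,203),(250,205)],.029)
r.read_camera("top"); r.read_camera("side")
for c in("top","side"):
    k=r.get_calibration(c)
    for n,z in(("tablet",.029),("tray",.008),("basin",.1)):
        for d in r.masks_of(c,n)[:2]:
            m=d["region"].astype(np.uint8); cs=max(cv2.findContours(m,0,2)[0],key=cv2.contourArea); c0,sz,a=cv2.minAreaRect(cs)
            print(c,n,round(d["p"],2),c0,sz,a,np.round(px2w(k,[c0]+cv2.boxPoints((c0,sz,a)).tolist(),z)[:,:2],3).tolist())
E
```

```text
[(221, 149), (263, 151), (235, 253)] 0.028 [[0.6679, 0.0551, 0.028], [0.6643, -0.0467, 0.028], [0.4185, 0.0182, 0.028]]
[(227, 203), (250, 205)] 0.029 [[0.5372, 0.0387, 0.029], [0.533, -0.0164, 0.029]]
top tablet 0.63 (117.5, 201.5) (17.0, 19.0) 90.0 [[0.538, 0.301], [0.558, 0.325], [0.559, 0.279], [0.518, 0.277], [0.517, 0.323]]
top tablet 0.27 (246.5, 217.5) (5.0, 1.0) 90.0 [[0.503, -0.008], [0.509, -0.007], [0.509, -0.009], [0.497, -0.01], [0.497, -0.007]]
top tray 0.7 (105.27154541015625, 194.56146240234375) (104.86080169677734, 89.44009399414062) 80.13418579101562 [[0.556, 0.338], [0.664, 0.475], [0.704, 0.256], [0.45, 0.205], [0.41, 0.419]]
top tray 0.27 (387.936279296875, 200.26219177246094) (160.63377380371094, 124.22559356689453) 86.3086166381836 [[0.549, -0.359], [0.738, -0.192], [0.765, -0.512], [0.361, -0.527], [0.343, -0.216]]
top basin 0.74 (388.4239196777344, 200.54043579101562) (161.41004943847656, 124.01081085205078) 85.98582458496094 [[0.543, -0.328], [0.715, -0.175], [0.741, -0.466], [0.372, -0.482], [0.353, -0.198]]
side tablet 0.55 (237.5, 277.5) (19.0, 17.0) 90.0 [[0.537, 0.307], [0.567, 0.283], [0.521, 0.273], [0.507, 0.33], [0.553, 0.341]]
side tray 0.71 (237.5, 278.0) (18.0, 15.0) 90.0 [[0.539, 0.298], [0.567, 0.275], [0.525, 0.265], [0.512, 0.321], [0.553, 0.33]]
side tray 0.57 (227.79608154296875, 290.02490234375) (93.98536682128906, 72.02733612060547) 1.7899105548858643 [[0.557, 0.341], [0.656, 0.469], [0.719, 0.254], [0.448, 0.202], [0.411, 0.42]]
side basin 0.7 (276.9477233886719, 118.74974060058594) (103.46566009521484, 69.87802124023438) 6.632514476776123 [[0.539, -0.275], [0.689, -0.099], [0.755, -0.458], [0.368, -0.477], [0.357, -0.122]]
side basin 0.67 (250.8811798095703, 205.68812561035156) (76.71737670898438, 7.761290550231934) 5.710593223571777 [[0.544, 0.108], [0.653, 0.133], [0.659, 0.105], [0.435, 0.083], [0.432, 0.111]]
```

```bash
python3 - <<'E'
from h import *
print(px2w(r.get_calibration("top"),[(330,130),(442,127),(452,267),(340,273)],.1).round(3).tolist(),px2w(r.get_calibration("top"),[(330,130),(442,127),(452,267),(340,273)],.1).mean(0))
r.reach([0.50,0.012,0.26],[PI,0,-0.056])
r.sleep(.3)
k=r.get_calibration("wrist"); im=r.read_camera("wrist")
T=np.linalg.inv(k["view"]); print(T.round(3).tolist(),k["fx"],r.read_q(),r.read_ee_pos())
cv2.imwrite("pics/w1.png",cv2.convertScaleAbs(im[...,::-1],alpha=1.6))
E
```

```text
[[0.702, -0.195, 0.1], [0.714, -0.458, 0.1], [0.394, -0.473, 0.1], [0.381, -0.216, 0.1]] [ 0.54768751 -0.33557684  0.1       ]
[[-0.056, 0.946, 0.318, 0.583], [-0.998, -0.053, -0.018, 0.008], [-0.0, -0.319, 0.948, 0.403], [0.0, 0.0, 0.0, 1.0]] 269.29682763986654 [ 0.02228455  0.35497888 -0.12360853  1.80284147  0.05140286  0.98693323
 -1.74934889] [0.50005456 0.01174384 0.25995721]
```

View pics/w1.png

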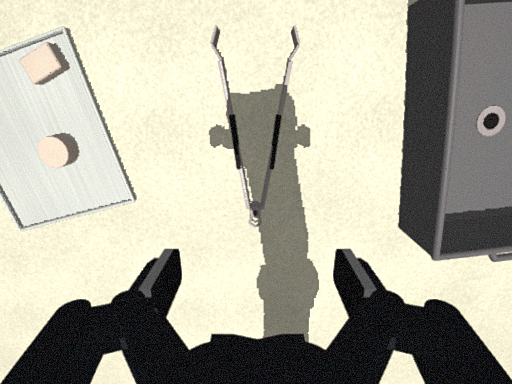

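The wrist picture shows the pads at (233,115)–(239,168) and (278,115)–(273,168), the pivot ring near (255,207), the tips at (216,28) and (296,28), and the tablet at (57,152).

```bash
python3 - <<'E'
from h import *
k=r.get_calibration("wrist"); im=r.read_camera("wrist")
g=im.max(2).astype(int); sub=np.zeros_like(g,bool); sub[105:185,222:290]=g[105:185,222:290]<32
n,l,s,c=cv2.connectedComponentsWithStats(sub.astype(np.uint8)); 
C=[]
for i in range(1,n):
    if s[i,4]>60:
        print(s[i],c[i]); m=np.argwhere(l==i)[:,::-1].astype(float); W=px2w(k,m,.022)
        x=W[:,0]; print(W.mean(0).round(4),"x",np.percentile(x,[1,99]).round(4), "mid", (np.percentile(x,[1,99]).mean()).round(4))
print(px2w(k,[(216,28),(296,28),(255,207),(254,224),(211,46),(300,46)],.029).round(4).tolist())
for d in r.masks_of("wrist","tablet")[:2]:
    m=d["region"].astype(np.uint8); cs=max(cv2.findContours(m,0,2)[0],key=cv2.contourArea); 
    print("tab",d["p"],d["at"],px2w(k,[d["at"]],.016).round(4), cv2.boundingRect(cs))
E
```

```text
[229 115  11  53 231] [234.60606061 137.38095238]
[0.5429 0.0416 0.022 ] x [0.5015 0.5734] mid 0.5375
[270 115  11  54 241] [274.96680498 139.60995851]
[ 0.5367 -0.0143  0.022 ] x [0.4969 0.5699] mid 0.5334
[[0.6783, 0.0534, 0.029], [0.6728, -0.0449, 0.029], [0.4408, 0.0191, 0.029], [0.4134, 0.0222, 0.029], [0.6585, 0.0615, 0.029], [0.6523, -0.0495, 0.029]]
tab 0.88 [55.5, 151.6] [[0.539  0.3083 0.016 ]] (38, 135, 41, 33)
```

```bash
python3 - <<'E'
from h import *
y=-0.065
r.reach([0.5355,0.0135,0.09],[PI,0,y])
r.servo_line([0.5355,0.0135,0.0],feed=.06)
print(r.read_ee_pos(),r.read_ft_force())
for o in(.62,.58,.56):
    r.grip(o); print(o,r.read_gripper_width(),r.read_grip_force(),r.read_ft_force())
r.servo_line([0.5355,0.0135,0.08],feed=.05)
r.sleep(.3); print(r.read_gripper_width(),r.read_grip_force(),r.read_ft_force(),r.read_time_s())
cv2.imwrite("pics/w2.png",cv2.convertScaleAbs(r.read_camera("wrist")[...,::-1],alpha=1.6))
E
```

```text
[5.35780231e-01 1.34967109e-02 3.51342412e-04] [-0.01651558  0.55458562 -0.00576458]
0.62 0.6189362159591991 6.332308952696621 [0.61979403 0.03878638 6.88969276]
0.58 0.5791131929157372 7.28705915302271 [-0.80882391 -0.17514115  8.36096546]
0.56 0.5621108645745695 7.8586321024795325 [-0.98714108 -0.46391906 10.32293273]
0.5629710236241313 4.46430117910495 [ 0.14312015 -0.11262056 -0.57539289] 9.2833
```

View pics/w2.png

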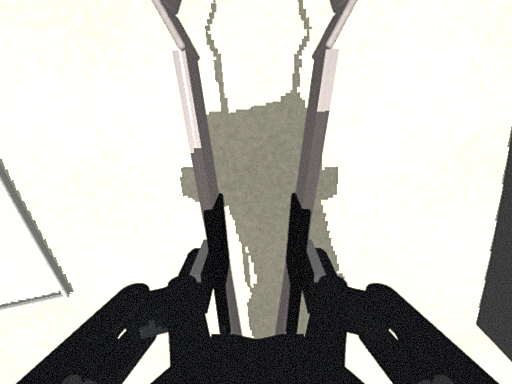

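The tongs are held clear of the counter. The scoops' kinks are at (190,55) and (328,50), symmetric about the fingers. Next I hover over the tablet.

```bash
python3 - <<'E'
from h import *
h=.15; t=np.array([.539,.306]); p=t-.125*np.array([np.cos(h),np.sin(h)])
r.servo_line([*p,.10],feed=.12,attitude=[PI,0,h])
r.servo_line([*p,.06],feed=.08); r.sleep(.2)
print(r.read_ee_pos(),r.read_ee_rot(),r.read_gripper_width(),r.read_grip_force(),r.read_time_s())
V=[]
for c,off in(("top",(75,150)),("side",(190,235)),):
    im=r.read_camera(c)[...,::-1]; x,y=off; V.append(cv2.resize(cv2.convertScaleAbs(im[y:y+80,x:x+100],alpha=2),None,fx=4,fy=4,interpolation=cv2.INTER_CUBIC)); 
    q=np.array([[a,b,zz] for zz in(.06,.09) for a,b in((105,0),(145,0))],float); R=np.array([[np.cos(h),-np.sin(h)],[np.sin(h),np.cos(h)]])
    print(c,w2px(r.get_calibration(c),np.c_[p+q[:,:2]/1000@R.T,q[:,2]]).round(1).tolist())
im=r.read_camera("wrist")[...,::-1]; V.append(cv2.convertScaleAbs(im[:230,56:456],alpha=1.6))
W=np.zeros((560,800,3),np.uint8); W[:320,:400]=V[0]; W[:320,400:]=V[1]; W[325:555,200:600]=V[2]
cv2.imwrite("pics/hov.png",W); cv2.imwrite("pics/wf.png",im)
E
```

```text
[0.41572354 0.28754677 0.06050455] [-3.14106485e+00 -1.01120339e-03  1.49889930e-01] 0.561187786754018 4.464712093176786 12.8333
top [[112.5, 208.8], [110.5, 191.8], [108.4, 208.3], [106.4, 190.7]]
side [[243.9, 272.2], [229.2, 271.2], [243.8, 266.8], [228.8, 265.8]]
```

View pics/hov.png

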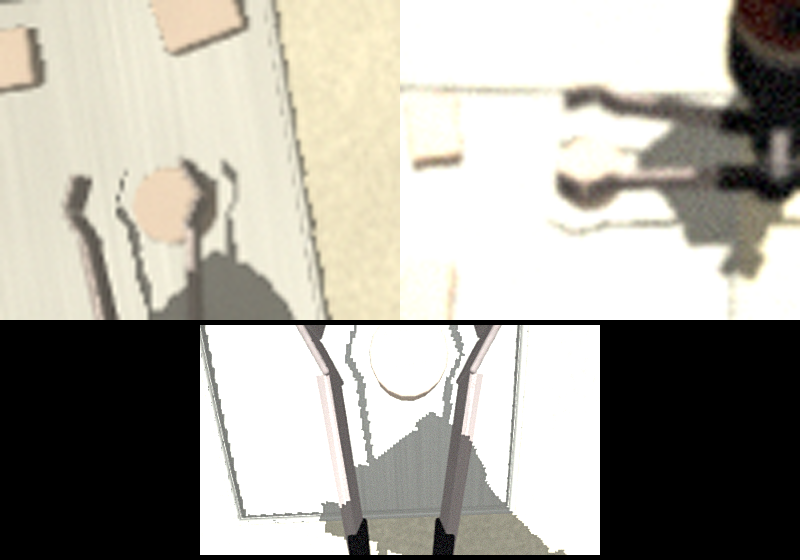

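The crops show the tablet at top pixel (118,201), between the scoops, whose ends are at about (95,194) and (122,191). The tongs look level, with the scoops about 4 mm nearer the gripper than nominal. Next I compute the lateral offset.

```bash
python3 - <<'E'
from h import *
h=.15; p=r.read_ee_pos()[:2]; R=np.array([[np.cos(h),-np.sin(h)],[np.sin(h),np.cos(h)]])
loc=lambda W:((W[:,:2]-p)@R*1000).round(1).tolist()
k=r.get_calibration("wrist"); im=r.read_camera("wrist")
print("kinks",loc(px2w(k,[(188,47),(323,47)],.09)))
for c in("wrist","top","side"):
    if c!="wrist": r.read_camera(c)
    kk=r.get_calibration(c)
    for d in r.masks_of(c,"tablet")[:1]:
        m=d["region"].astype(np.uint8); b=cv2.boundingRect(m); print(c,d["p"],d["at"],b,loc(px2w(kk,[d["at"],(b[0],d["at"][1]),(b[0]+b[2],d["at"][1])],.027)))
# tablet near edge/width in wrist, top face at z .029: circle left/right/bottom picks
print("tab L,R,bottom",loc(px2w(k,[(226,30),(301,30),(263,70)],.029)))
# top view of tablet free of tongs at start
import os
t=r.get_calibration("top"); I=cv2.imread("pics/top0.png").astype(int); S=I[185:220,100:135]; m=(S[...,2]-S[...,0]>25)&(S[...,2]>90)
q=np.argwhere(m)[:,::-1]+[100,185]; print(len(q),q.mean(0),q.min(0),q.max(0),px2w(t,[q.mean(0)],.026),loc(px2w(t,[q.mean(0)],.026)))
E
```

```text
kinks [[104.8, 27.0], [104.8, -24.3]]
wrist 0.69 [264.8, 33.2] (225, 0, 80, 77) [[123.9, -3.7], [124.0, 19.5], [124.1, -27.1]]
top 0.79 [117.9, 202.4] (108, 192, 17, 19) [[120.9, -5.0], [124.2, 18.6], [118.5, -22.0]]
side 0.53 [236.1, 271.9] (230, 269, 15, 18) [[128.4, -16.9], [145.5, -15.5], [103.5, -18.7]]
tab L,R,bottom [[125.3, 18.7], [125.3, -24.4], [103.8, -2.7]]
2 [112.5 207. ] [112 207] [113 207] [[0.52472701 0.31347688 0.026     ]] [[111.8, 9.4]]
```

```bash
python3 - <<'E'
from h import *
h=.15; p=r.read_ee_pos()[:2]; R=np.array([[np.cos(h),-np.sin(h)],[np.sin(h),np.cos(h)]])
p=p+R@[.001,-.0043]
r.servo_line([*p,.06],feed=.03); r.servo_line([*p,.015],feed=.05)
print(r.read_ee_pos(),r.read_ft_force())
for o in(.5,.44,.40):
    r.grip(o); print(o,r.read_gripper_width(),r.read_grip_force(),r.read_ft_force())
print(r.read_time_s())
im=r.read_camera("wrist")[...,::-1]; a=cv2.convertScaleAbs(im[:230,56:456],alpha=1.1)
t=r.read_camera("top")[...,::-1][150:230,75:175]; t=cv2.resize(cv2.convertScaleAbs(t,alpha=1.8),(400,320))
W=np.zeros((320,800,3),np.uint8); W[:230,:400]=a; W[:,400:]=t; cv2.imwrite("pics/sq.png",W)
E
```

```text
[0.41725754 0.28337108 0.01524594] [ 0.24689342  0.15243936 -0.78992548]
0.5 0.5016984445916907 5.044227316975594 [-0.66401612 -0.29452032 -0.79456756]
0.44 0.440775994180893 6.121754497289658 [ 0.26702983  0.93342069 -1.62858569]
0.4 0.41526123880493 56.30193829536438 [0.05385394 0.10279322 0.39351307]
15.3
```

View pics/sq.png

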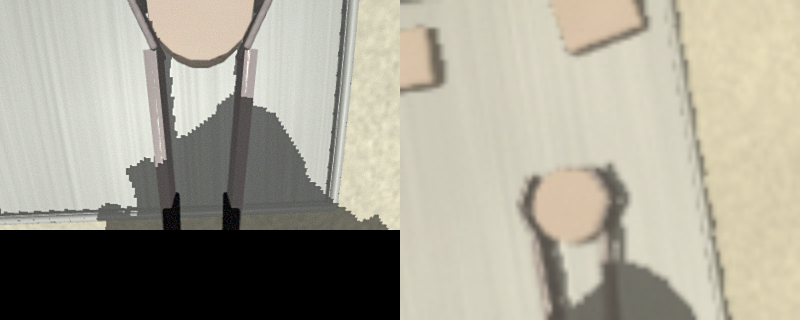

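The tablet is cupped in both scoops (crop centre about (570,205)) and the width stalled at 0.415 with 56 N. Next: lift and carry.

```bash
python3 - <<'E'
from h import *
p=r.read_ee_pos()
r.servo_line([p[0],p[1],.06],feed=.05); r.sleep(.3)
r.servo_line([p[0],p[1],.175],feed=.1)
print(r.read_gripper_width(),r.read_grip_force(),r.read_ft_force())
r.servo_line([.47,0,.175],feed=.12,attitude=[PI,0,-.03])
h=-.22; e=np.array([.548,-.336])-.125*np.array([np.cos(h),np.sin(h)])
r.servo_line([*e,.175],feed=.12,attitude=[PI,0,h]); r.sleep(.5)
print(r.read_ee_pos(),r.read_gripper_width(),r.read_grip_force(),r.read_time_s())
a=cv2.convertScaleAbs(r.read_camera("wrist")[...,::-1][:300,56:456],alpha=1.3)
s=cv2.resize(cv2.convertScaleAbs(r.read_camera("side")[...,::-1][65:165,210:343],alpha=2),(400,300))
t=cv2.resize(cv2.convertScaleAbs(r.read_camera("top")[...,::-1][115:285,310:470],alpha=2),(280,298))
W=np.zeros((600,800,3),np.uint8); W[:300,:400]=a; W[:300,400:]=s; W[301:599,:280]=t; cv2.imwrite("pics/end.png",W)
E
```

```text
0.41343400076389275 56.29115581512451 [ 0.04783265  0.1054729  -1.98167822]
[ 0.42601718 -0.3087174   0.17499385] 0.4126396836748081 56.3334184885025 23.85
```

View pics/end.png

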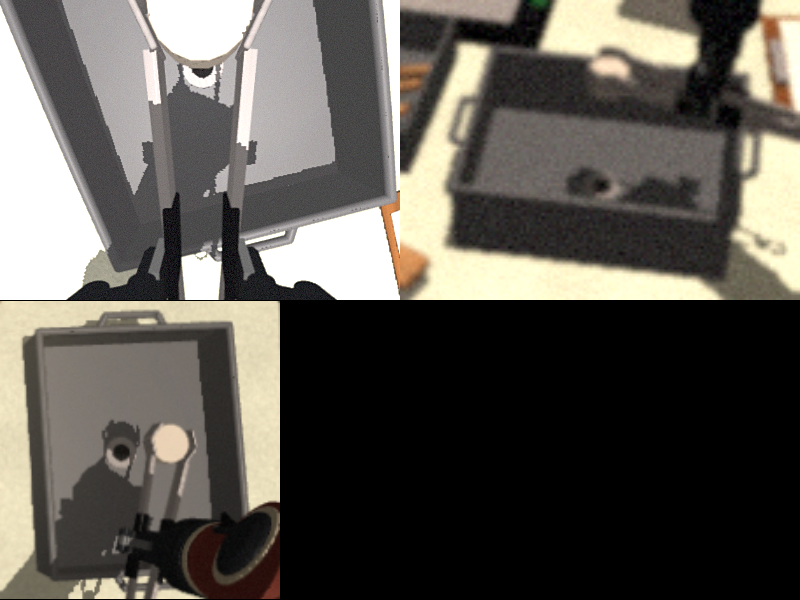

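The final picture shows the tablet held between the scoops over the drain (top-view pixel about (407,196), which fits the basin centre at that height). It is clear of the rim and the grip is steady at 56 N.

```bash
python3 -c "
from h import *
print(px2w(r.get_calibration('top'),[(407,196)],.187)); print(r.finish_job())"
```

```text
[[ 0.54707095 -0.33594647  0.187     ]]
the job is handed in; nothing more can be done
None
```

The job is handed in at about 24 s on the robot's clock, with the tablet gripped in the squeezed tongs over the middle of the basin, its underside about 6 cm above the rim; I don't have the judge's verdict.

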